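Make up the counting kit and the sampling kit

ROBOT

A 7-joint arm with a two-finger parallel gripper is mounted at the origin on a cart in front of the work surface, level with it; the furniture and walls round the work are solid. World frame = base frame: x ahead of the robot, y to its left, z up, the work surface at z = 0. Lengths are in m, angles in degrees, forces in N, time in s.
With the tool pointing down it reaches from about 0.425 to 0.875 m from the base axis. Payload 4.7 kg.
Tool frame: the origin (TCP) lies midway between the tips of the shut fingers; the grasp point (between the pads) lies 19 mm behind it (env.grip_depth is the distance from the TCP to the grasp point, in m); z points along the fingers, y is the line along which they close (so a half turn about z gives the same grasp; the last joint's range is limited). The gripper opens to 87 mm and grips with 3 to 60 N. Pads are 19 mm wide; open, the fingers measure 117 mm over their backs; the gripper's body (75 mm by 190 mm) begins 51 mm behind the grasp point.
Start: joints at [64.406, 18.392, -4.016, 83.108, 1.295, 78.541, -3.26], TCP at [0.289, -0.582, 0.223] pointing down, gripper open.
Joint ranges: [-163.93, 163.93], [-17.29, 119.83], [-79.2, 71.16], [3.27, 140.29], [-89.18, 269.18], [5.43, 117.66], [-154.24, 154.24]. Speed limits (degrees/s): [147.25, 147.25, 180, 180, 180, 180, 180].

INTERFACE

Orientations are given as [roll, pitch, yaw] about the fixed x, y, z axes, in that order (R = Rz(yaw) Ry(pitch) Rx(roll)).
In Python, from cell import get_obs, optics, env, nets gives the robot as it stands.
- The arm moves only by the shell command python3 -m creep 'ROWS' [FORCE]. ROWS is JSON, a list of rows, each an object of numbers: "wx", "wy", "wz": the turn, a rotation vector about the tool's x, y, z in degrees; "tx", "ty", "tz": the shift along the tool's x, y, z in mm; "gripper": the opening, from -1 (shut) to 1 (fully open). A call has 1 to 5 rows; each row is the pose to reach, as a shift and turn from the pose commanded when the call began, along the tool's axes at that moment; what a row does not reach only later rows make up. A row lasts 1/12 s, in which the tool goes at most 41.7 mm and 7.16 degrees, less where a joint would pass 70% of its speed; a pose out of reach is approached as far as the arm can. A call with a gripper value outside its range is refused whole. The fingers move at their own pace and stop on an object; FORCE is the grip in N (left out, the last holds). Time passes only in rows, so rows that repeat a pose let the fingers close. It gives the time, the measured TCP pose, the force, the opening and the grip force at its end, in the units of the state.
- get_obs(): the state, without advancing time (a new reading comes with each control period).
- optics.read_camera(name): name is "scene" or "top" or "wrist"; returns (picture, depth): 384x512x3 uint8, red, green, blue; 384x512 float32, m along the optical axis (not along the pixel's ray), 0 where there is no reading.
- optics.camera_info(name): a dict with "fovy" (degrees; the focal length in pixels is half the picture's height over the tangent of half this angle, whatever the lens; pixels are square), "cx", "cy" (the principal point, pixels), "R" (3x3) and "t" (3): a world point X has camera coordinates R X + t; the wrist camera has in their place "tool_from_camera" (4x4, takes a point from camera to tool coordinates, whose origin is the TCP and whose axes are the flange's). Camera axes: x right, y down, z forward; pixel columns grow to the right and rows downward; lengths in m; the calibration is good to about 2 mm. The wrist camera is an equidistant fisheye: a pixel r from the principal point sees the ray r / f radians off the axis. A picture is of the moment at which its call begins: read the wrist's pose just before it. camera_info takes no time and is no camera call.
- env.sign_off(): hands the job in; it is judged then, once.
Trained networks look in the newest picture that a camera, given by its name, has taken for a name from the list of things; names that differ only in an ending like _2 or _b are one class to them, and where a whole thing is asked for, a point or a joint stands for the part that bears it (a point fixed in the world has none). Each returns a list of dicts, best first, with "confidence" (0 to 1); they miss things now and then, are a little off and sometimes report something else, mostly with a low value. They report only what shows in the picture. A call takes as long as a camera call. They do not tell look-alikes from the thing itself.
- nets.look_for(query, camera): "point" ([x, y, z] in m, in world coordinates, good to about 4 mm: the middle of the surface that is visible of it).
- nets.place_of(query, camera): "point" ([x, y, z] in m, in world coordinates, good to about 4 mm: a listed point, or the origin of a listed thing).
The state is a dict: "time_s": time; "qpos": joint angles; "joint_velocities": joint speeds; "effort": joint torques, N m; "tool_pos": TCP position; "tool_rot": TCP orientation; "force": force on the tool from outside, world axes, zero at the start; "wrist_torque": the same for the moment, N m; "grip_width": finger opening in m; "grasp_force": force on a finger pad.
Only numpy, scipy, OpenCV 4.12 (cv2) and the standard library are available. Lean on these libraries where they do the work, as an engineer would, in place of code of your own. Each camera call takes 0.05 s, during which the arm holds its last target. There are 200 camera calls.

TASK

Make up two kits from the stock on the bench: the tally counter and the smaller brown bottle go into the tray that already holds the memory stick, the larger brown bottle and the black pot into the other tray. Stand each thing upright on the floor of a large pocket of its own (either pocket of its tray will do), and leave the cork and the petri dish where they are.

Things in the scene. Friction and masses are not known exactly. Their poses are not given: they have to be found in the camera images.
- stick_tray: Kit tray with the memory stick: a narrow third slot at its +y end already holds a memory stick (16 x 53 mm). Two square pockets 60 x 60 mm inside, centres at y = -31.5 and +31.5 mm; floor 3 mm above the bench, walls 3 mm thick rising 8 mm above the floor. Fixed grey plastic, 66 mm wide (x), 11 mm high. Origin: midway between the two pockets, on the bench; y along the row, z up.
- plain_tray: Kit tray without a memory stick, 129 mm long. Two square pockets 60 x 60 mm inside, centres at y = -31.5 and +31.5 mm; floor 3 mm above the bench, walls 3 mm thick rising 8 mm above the floor. Fixed grey plastic, 66 mm wide (x), 11 mm high. Origin: midway between the two pockets, on the bench; y along the row, z up.
- large_bottle: Larger of the two brown screw-cap bottles, standing: round body 42 mm diameter up to 60 mm height, black cap above it, 84 mm tall over all. Origin: centre of its underside; z up. About 60 g.
- small_bottle: Smaller brown screw-cap bottle, standing, same style: round body 32 mm diameter up to 48 mm height, black cap above it, 67 mm tall over all. Origin: centre of its underside; z up. About 40 g.
- counter: Hand tally counter: squat round metal drum, 43 mm diameter, to be gripped across the drum below 22 mm height; little button on top (26 mm over all). Origin: centre of its underside; z up. About 70 g.
- pot: Open black plastic pot, round, 43 mm diameter, 40 mm tall, standing mouth up, empty; can be gripped across its outside. Origin: centre of its underside; z up. About 35 g.
- cork: Small cork stopper standing among the stock, 24 mm tall, 24 mm diameter. Not part of either kit. Origin: centre of its underside; z up. 
- dish: Flat clear round petri dish, 60 mm diameter, 15 mm high, on the bench near the stock. Not part of either kit. Origin: centre of its underside; z up. 
There are look-alikes about, which are no part of the job. What is shaped like the large_bottle but yellow is not meant.

How it is judged (in metres and radians):
At the end, for the whole second after the job is handed in: Counter and small bottle in the tray with the stick, large bottle and pot in the other, one to a pocket: each centre at most 20 mm from its pocket centre both ways, underside less than 7 mm above the tray underside, tilted under 0.12 rad, at rest (z of counter in the frame of stick_tray between 0 and 0.007 m and angle between each of counter, small_bottle, large_bottle, pot's own z axis and vertical below 0.12 rad and linear speed of each of counter, small_bottle, large_bottle, pot below 0.02 m/s and angular speed of each of counter, small_bottle, large_bottle, pot below 0.3 rad/s and z of small_bottle in the frame of stick_tray between 0 and 0.007 m and ((x of counter in the frame of stick_tray between -0.02 and 0.02 m and y of counter in the frame of stick_tray between 0.0115 and 0.0515 m and x of small_bottle in the frame of stick_tray between -0.02 and 0.02 m and y of small_bottle in the frame of stick_tray between -0.0515 and -0.0115 m) or (x of counter in the frame of stick_tray between -0.02 and 0.02 m and y of counter in the frame of stick_tray between -0.0515 and -0.0115 m and x of small_bottle in the frame of stick_tray between -0.02 and 0.02 m and y of small_bottle in the frame of stick_tray between 0.0115 and 0.0515 m)) and z of large_bottle in the frame of plain_tray between 0 and 0.007 m and z of pot in the frame of plain_tray between 0 and 0.007 m and ((x of large_bottle in the frame of plain_tray between -0.02 and 0.02 m and y of large_bottle in the frame of plain_tray between 0.0115 and 0.0515 m and x of pot in the frame of plain_tray between -0.02 and 0.02 m and y of pot in the frame of plain_tray between -0.0515 and -0.0115 m) or (x of large_bottle in the frame of plain_tray between -0.02 and 0.02 m and y of large_bottle in the frame of plain_tray between -0.0515 and -0.0115 m and x of pot in the frame of plain_tray between -0.02 and 0.02 m and y of pot in the frame of plain_tray between 0.0115 and 0.0515 m))); the robot touches nothing.
It fails at once if the cork is moved more than 20 mm or tipped (distance of cork from where it was at the start of the episode above 0.02 m or angle between cork's own z axis and vertical above 0.3 rad).
It fails at once if the petri dish is moved more than 20 mm or tipped (distance of dish from where it was at the start of the episode above 0.02 m or angle between dish's own z axis and vertical above 0.3 rad).
It also fails if it takes over 80 s, if anything falls off the work surface, if the arm or the gripper's body presses on something with over 40 N, if the wrist force passes 120 N, or if a joint passes its speed limit or range.

## Working session

There is one attempt and no reset: what is moved stays moved. The work goes in short steps, Python scripts to look and compute and a shell command to move; the robot and the scene stay as the last step left them, time stands still between calls to the robot, and variables do not carry over. Pictures are saved under pics/ and viewed, at most 14 in all, crops included, and the job is handed in when it is done.

```bash
ls; mkdir -p pics; python3 - <<'E'
from cell import get_obs, optics, env, nets
import cv2,numpy as np
o=get_obs();print(o['time_s'],o['tool_pos'],o['tool_rot'],o['grip_width'],env.grip_depth)
for c in ['scene','top']:
    p,d=optics.read_camera(c);cv2.imwrite(f'pics/{c}0.png',p[:,:,::-1]);np.save(f'{c}_d.npy',d);np.save(f'{c}_p.npy',p)
    for n in ['stick_tray','plain_tray','large_bottle','small_bottle','counter','pot','cork','dish']:
        print(c,n,[(np.round(r['point'],3).tolist(),round(r['confidence'],2)) for r in nets.place_of(n,c)][:4])
E
```

```text
pics
0.0 [ 0.28872655 -0.58173936  0.22146353] [-1.79890986e+02  8.01346353e-03  2.64049469e+01] 0.08723425088821579 0.0187
scene stick_tray [([0.437, -0.199, -0.002], 0.65), ([0.619, -0.31, -0.001], 0.64)]
scene plain_tray [([0.521, -0.457, 0.003], 0.55)]
scene large_bottle [([0.326, -0.592, -0.006], 0.88), ([0.527, -0.612, -0.006], 0.87), ([0.458, -0.113, 0.001], 0.6), ([0.518, -0.241, -0.002], 0.56)]
scene small_bottle [([0.419, -0.407, -0.002], 0.66)]
scene counter []
scene pot [([0.436, -0.196, 0.003], 0.65), ([0.523, -0.457, -0.001], 0.52), ([0.417, -0.409, -0.002], 0.35)]
scene cork [([0.465, -0.323, 0.002], 0.58)]
scene dish [([0.352, -0.479, 0.0], 0.8), ([0.388, -0.274, -0.001], 0.38)]
top stick_tray [([0.622, -0.312, 0.0], 0.85)]
top plain_tray [([0.524, -0.454, 0.0], 0.95)]
top large_bottle [([0.329, -0.588, 0.001], 0.77), ([0.531, -0.616, -0.008], 0.75), ([0.456, -0.121, -0.004], 0.68), ([0.519, -0.241, 0.002], 0.56)]
top small_bottle [([0.419, -0.404, -0.0], 0.45)]
top counter [([0.388, -0.27, 0.002], 0.87)]
top pot [([0.436, -0.201, -0.001], 0.81)]
top cork [([0.466, -0.32, -0.0], 0.42)]
top dish [([0.35, -0.483, 0.004], 0.82)]
```

```bash
python3 - <<'E'
import cv2,numpy as np
from cell import optics
for c in ['top','scene']:
    i=optics.camera_info(c);print(c,i['fovy'],i['cx'],i['cy'])
    f=192/np.tan(np.radians(i['fovy']/2));R=np.array(i['R']);t=np.array(i['t']).ravel()
    img=cv2.imread(f'pics/{c}0.png');img=cv2.resize(img,(800,600))
    for n,p in dict(A=(.329,-.59,.05),B=(.53,-.614,.05),C=(.457,-.117,.05),D=(.518,-.241,.05),s=(.419,-.405,.03),cn=(.388,-.271,.02),pot=(.436,-.199,.03),cork=(.466,-.32,.02),dish=(.35,-.483,.01),ST=(.622,-.312,0),PT=(.524,-.454,0)).items():
        q=R@np.array(p)+t;u=f*q[0]/q[2]+i['cx'];v=f*q[1]/q[2]+i['cy'];print(n,int(u),int(v))
        cv2.putText(img,n,(int(u*800/512)+8,int(v*600/384)),0,.5,(255,0,255),1)
    cv2.imwrite(f'pics/{c}1.png',img)
E
```

```text
top 45.82662953328033 259.3344121600253 194.37688221851766
A 353 258
B 364 167
C 138 197
D 195 170
s 269 216
cn 209 229
pot 177 207
cork 231 195
dish 303 247
ST 229 128
PT 290 171
scene 52.110883154158216 257.54610119901395 187.3860610232554
A 230 268
B 344 245
C 211 145
D 251 160
s 239 208
cn 205 186
pot 214 166
cork 244 189
dish 220 246
ST 301 182
PT 294 221
```

View pics/top1.png

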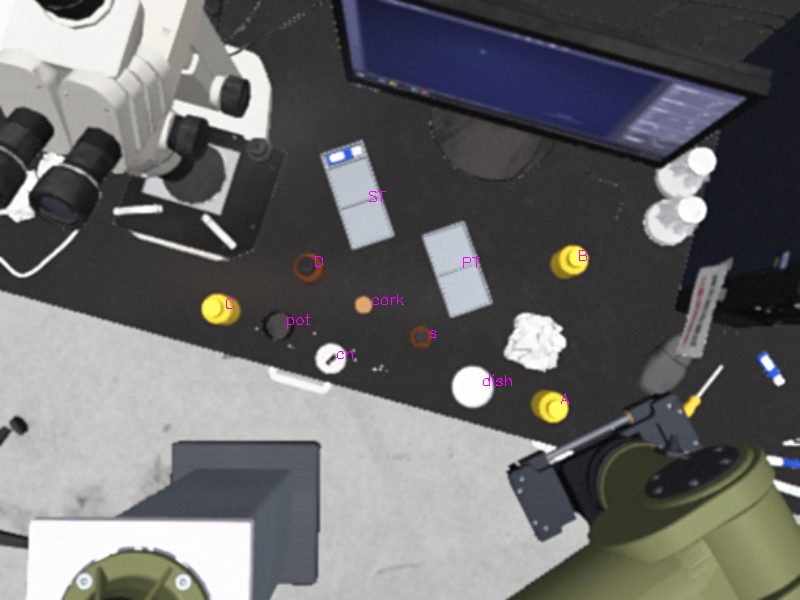

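View pics/scene1.png

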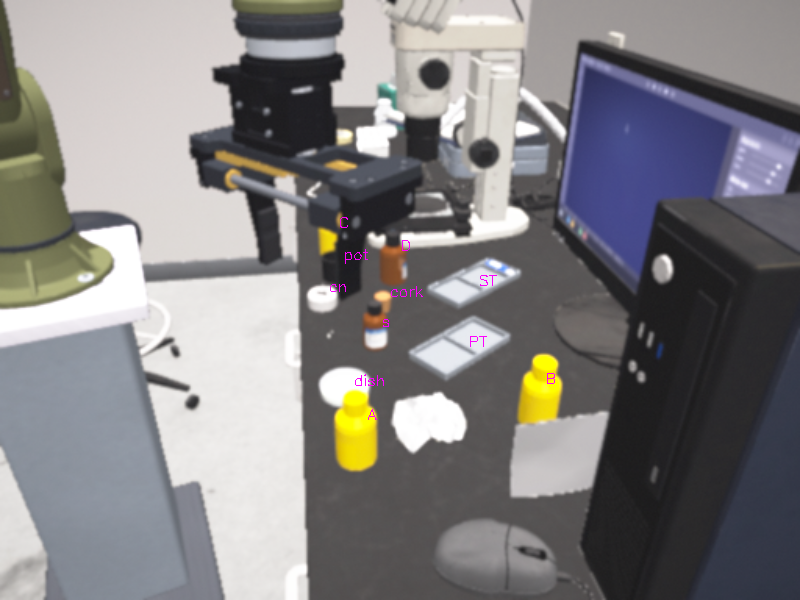

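The brown bottles are at D (top 308,267) and s (top 420,337). A, B and C (550,405 / 570,262 / 220,308) have the same shape but are yellow, so D is the large brown bottle and s the small one. I'll confirm this in a crop, then measure the trays and obstacles.

```bash
cat > h.py <<'E'
import numpy as np,cv2
from cell import get_obs,optics,env,nets
from scipy.spatial.transform import Rotation as Ro
def cloud(c,d):
    i=optics.camera_info(c);f=192/np.tan(np.radians(i['fovy']/2));v,u=np.mgrid[:384,:512]
    P=np.stack([(u-i['cx'])/f*d,(v-i['cy'])/f*d,d],-1)
    return (P-np.array(i['t']).ravel())@np.array(i['R'])   # world
def pose():
    o=get_obs();R=Ro.from_euler('xyz',o['tool_rot'],degrees=True).as_matrix();return o,np.array(o['tool_pos']),R
def go(x,y,z,yaw):
    "shift in tool axes (mm) and turn (deg) to reach the pose pointing down"
    o,p,R=pose();s=R.T@(np.array([x,y,z])-p)*1000
    w=(Ro.from_matrix(R).inv()*Ro.from_euler('xyz',[180,0,yaw],degrees=True)).as_rotvec(degrees=True)
    print('tool',np.round(p,3),np.round(o['tool_rot'],1),'shift',np.round(s),'turn',np.round(w,1))
E
python3 - <<'E'
from h import *
d=np.load('top_d.npy');p=np.load('top_p.npy');W=cloud('top',d)
hsv=cv2.cvtColor(p,cv2.COLOR_RGB2HSV)
for n,c in dict(ST=(.622,-.312),PT=(.524,-.454)).items():
    m=(np.hypot(W[...,0]-c[0],W[...,1]-c[1])<.11)&(W[...,2]<.03)&(hsv[...,2]>110)&(d>0)
    k,l,st,_=cv2.connectedComponentsWithStats(m.astype(np.uint8));j=1+st[1:,4].argmax()
    X=W[l==j][:,:2].astype(np.float32);r=cv2.minAreaRect(X);print(n,r,np.median(W[l==j][:,2]))
for n,c in dict(D=(.518,-.241),s=(.419,-.405),cn=(.388,-.271),pot=(.436,-.199),cork=(.466,-.32),dish=(.35,-.483)).items():
    m=(np.hypot(W[...,0]-c[0],W[...,1]-c[1])<.045)&(W[...,2]>.008)&(d>0)
    X=W[m];t=X[X[:,2]>X[:,2].max()-.008];print(n,m.sum(),X[:,2].max().round(3),'top',((t.min(0)+t.max(0))/2).round(3),np.ptp(t,0).round(3))
m=(W[...,2]>.03)&(W[...,0]>.55)&(W[...,1]<.0)&(W[...,1]>-.62)&(W[...,0]<.9)
for x in np.arange(.5,.9,.05):
    print(round(x,2),[int(1000*W[...,2][(abs(W[...,0]-x)<.025)&(abs(W[...,1]-y)<.025)&(d>0)].max(initial=-.001)) for y in np.arange(0,-.61,-.05)])
s=cv2.imread('pics/scene0.png')[140:270,190:290];cv2.imwrite('pics/c1.png',cv2.resize(s,None,fx=4.5,fy=4.5,interpolation=2))
go(.388,-.271,.12,19)
E
```

```text
ST ((0.6320955753326416, -0.30739399790763855), (0.15608187019824982, 0.06776871532201767), 19.7694091796875) 0.0032921044422955597
PT ((0.5234808921813965, -0.45813119411468506), (0.1322878748178482, 0.06913530081510544), 19.57025909423828) 0.003093070612289596
D 335 0.087 top [ 0.516 -0.244  0.083] [0.024 0.023 0.007]
s 164 0.07 top [ 0.421 -0.403  0.066] [0.017 0.017 0.008]
cn 289 0.028 top [ 0.389 -0.274  0.024] [0.04  0.041 0.008]
pot 139 0.043 top [ 0.435 -0.198  0.039] [0.04  0.042 0.008]
cork 88 0.028 top [ 0.466 -0.32   0.024] [0.023 0.023 0.008]
dish 556 0.019 top [ 0.35  -0.48   0.016] [0.059 0.059 0.008]
0.5 [432, 454, 469, 52, 57, 86, 24, 24, 13, 15, 16, 5, 86]
0.55 [53, 469, 470, 59, 45, 86, 16, 13, 15, 14, 14, 4, 87]
0.6 [438, 448, 463, 452, 53, 5, 13, 13, 10, 13, 4, 5, 5]
0.65 [442, 462, 464, 453, 95, 14, 12, 13, 4, 11, 13, 18, 5]
0.7 [-1, 485, 498, 454, 175, 13, 17, 11, 11, 13, 358, 359, 360]
0.75 [-1, 129, 367, 367, 185, 4, 314, 345, 358, 358, 359, 358, 356]
0.8 [-1, -1, -1, 260, 19, 4, 309, 4, 2, -1, -1, -1, -1]
0.85 [-1, -1, 21, 51, 6, 4, 2, -1, -1, -1, -1, -1, -1]
tool [ 0.289 -0.582  0.223] [180.    0.   26.4] shift [ 227. -235.  103.] turn [0.  0.  7.4]
```

View pics/c1.png

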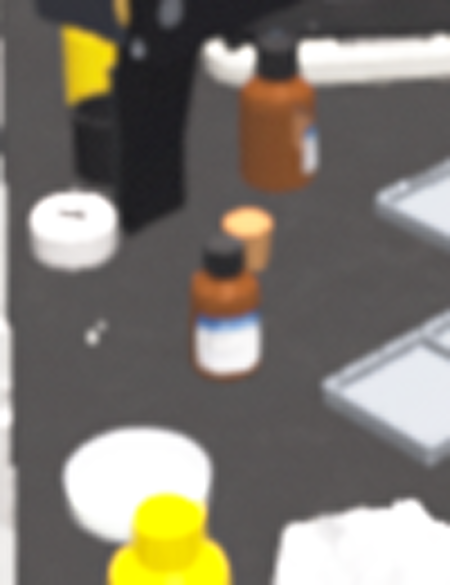

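The crop confirms it: the large brown bottle is at crop (277,130) and the small brown one at (225,310), with the cork right behind the small one. The counter goes first.

```bash
python3 -m creep '[{"tx":25,"ty":-25,"wz":4},{"tx":50,"ty":-52,"wz":7},{"tx":79,"ty":-81,"wz":7},{"tx":108,"ty":-111,"wz":7},{"tx":136,"ty":-140,"wz":7}]'; python3 - <<'E'
from h import *
go(.389,-.273,.09,19.7)
d=np.load('top_d.npy');W=cloud('top',d)
m=(W[...,2]>.2)&(d>0)&(W[...,0]>.6)
for y in np.arange(-.16,-.5,-.04):
    X=W[m&(abs(W[...,1]-y)<.02)]
    if len(X): print(round(y,2),X[X[:,0].argmin()].round(3))
E
```

```text
tool [ 0.289 -0.582  0.223] [180.    0.   26.4] shift [ 227. -233.  133.] turn [0.  0.  6.7]
-0.16 [ 0.604 -0.151  0.297]
-0.28 [ 0.776 -0.3    0.203]
-0.32 [ 0.768 -0.339  0.23 ]
-0.36 [ 0.756 -0.379  0.347]
-0.4 [ 0.746 -0.419  0.343]
-0.44 [ 0.735 -0.458  0.343]
-0.48 [ 0.723 -0.5    0.357]validation failed for argument at $[0]...
```

```bash
python3 -m creep '[{"tx":25,"ty":-25,"tz":0,"wx":0,"wy":0,"wz":4,"gripper":1},{"tx":50,"ty":-52,"tz":0,"wx":0,"wy":0,"wz":7,"gripper":1},{"tx":79,"ty":-81,"tz":0,"wx":0,"wy":0,"wz":7,"gripper":1},{"tx":108,"ty":-111,"tz":0,"wx":0,"wy":0,"wz":7,"gripper":1},{"tx":136,"ty":-140,"tz":0,"wx":0,"wy":0,"wz":7,"gripper":1}]' 20; python3 -c "
from h import *
go(.389,-.273,.09,19.7)"
```

```text
time_s: 1.32
tool_pos: [0.349, -0.3944, 0.2226]
tool_rot: [180.0, -0.0, 19.4]
force: [0.3, 0.6, 0.5]
grip_width: 0.0874
grasp_force: 0.0
tool [ 0.349 -0.394  0.223] [180.   -0.   19.4] shift [  78. -101.  133.] turn [ 0.  -0.  -0.3]
```

```bash
python3 -m creep '[{"tx":20,"ty":-26,"tz":20,"wx":0,"wy":0,"wz":0,"gripper":1},{"tx":40,"ty":-52,"tz":50,"wx":0,"wy":0,"wz":0,"gripper":1},{"tx":60,"ty":-78,"tz":80,"wx":0,"wy":0,"wz":0,"gripper":1},{"tx":78,"ty":-101,"tz":105,"wx":0,"wy":0,"wz":0,"gripper":1},{"tx":78,"ty":-101,"tz":133,"wx":0,"wy":0,"wz":0,"gripper":1}]'; python3 - <<'E'
from h import *
p,d=optics.read_camera('wrist')
cv2.imwrite('pics/w1.png',p[:,:,::-1]);i=optics.camera_info('wrist');print(i)
for n in ['counter','pot','large_bottle']: print(n,[(np.round(r['point'],3),round(r['confidence'],2)) for r in nets.place_of(n,'wrist')][:3])
go(.389,-.273,.011,19.7)
E
```

```text
time_s: 1.73
tool_pos: [0.3913, -0.2693, 0.0893]
tool_rot: [-180.0, -0.1, 19.8]
force: [-0.2, -0.6, -0.5]
grip_width: 0.0867
grasp_force: 0.0
{'fovy': 65.70646984690485, 'cx': 250.50078677482733, 'cy': 194.85105813230467, 'tool_from_camera': array([[ 4.55994369e-04, -9.52624162e-01, -3.04149630e-01,
         8.40337725e-02],
       [ 9.99999586e-01,  6.73704674e-04, -6.10861076e-04,
         3.57581089e-04],
       [ 7.86828048e-04, -3.04149225e-01,  9.52624076e-01,
        -1.61472822e-01],
       [ 0.00000000e+00,  0.00000000e+00,  0.00000000e+00,
         1.00000000e+00]])}
counter [(array([ 0.386, -0.272,  0.002]), 0.64)]
pot [(array([ 0.434, -0.201,  0.004]), 0.63)]
large_bottle [(array([ 0.456, -0.123,  0.   ]), 0.8), (array([ 0.515, -0.244, -0.002]), 0.58)]
tool [ 0.388 -0.276  0.09 ] [180.    0.   19.4] shift [ 2. -3. 79.] turn [ 0.   0.  -0.3]
```

View pics/w1.png

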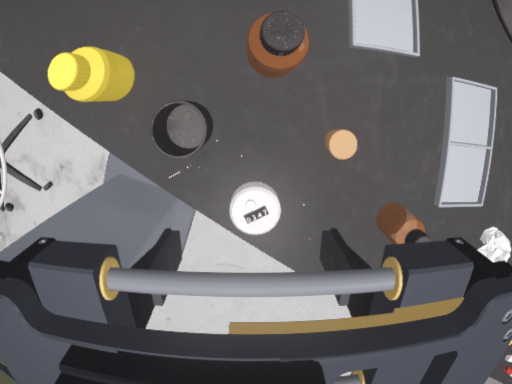

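The wrist view shows the counter at (255,209), centred between the fingers. I'll descend and grip.

```bash
python3 -m creep '[{"tx":0,"ty":-2,"tz":25,"wx":0,"wy":0,"wz":0,"gripper":1},{"tx":0,"ty":-2,"tz":50,"wx":0,"wy":0,"wz":0,"gripper":1},{"tx":0,"ty":-2,"tz":70,"wx":0,"wy":0,"wz":0,"gripper":1},{"tx":0,"ty":-2,"tz":79,"wx":0,"wy":0,"wz":0,"gripper":1},{"tx":0,"ty":-2,"tz":79,"wx":0,"wy":0,"wz":0,"gripper":1}]'
python3 -m creep '[{"tx":0,"ty":0,"tz":0,"wx":0,"wy":0,"wz":0,"gripper":-1},{"tx":0,"ty":0,"tz":0,"wx":0,"wy":0,"wz":0,"gripper":-1},{"tx":0,"ty":0,"tz":0,"wx":0,"wy":0,"wz":0,"gripper":-1},{"tx":0,"ty":0,"tz":0,"wx":0,"wy":0,"wz":0,"gripper":-1},{"tx":0,"ty":0,"tz":0,"wx":0,"wy":0,"wz":0,"gripper":-1}]' 20
```

```text
time_s: 2.35
tool_pos: [0.3873, -0.2745, 0.0104]
tool_rot: [-180.0, 0.0, 19.3]
force: [0.2, 0.4, 0.5]
grip_width: 0.087
grasp_force: 0.0
time_s: 2.77
tool_pos: [0.3885, -0.2737, 0.0114]
tool_rot: [179.9, -0.0, 19.4]
force: [-0.2, -0.0, -0.5]
grip_width: 0.0612
grasp_force: 0.0
```

```bash
python3 -m creep '[{"tx":0,"ty":0,"tz":0,"wx":0,"wy":0,"wz":0,"gripper":-1},{"tx":0,"ty":0,"tz":0,"wx":0,"wy":0,"wz":0,"gripper":-1},{"tx":0,"ty":0,"tz":0,"wx":0,"wy":0,"wz":0,"gripper":-1},{"tx":0,"ty":0,"tz":0,"wx":0,"wy":0,"wz":0,"gripper":-1},{"tx":0,"ty":0,"tz":0,"wx":0,"wy":0,"wz":0,"gripper":-1}]' 20
python3 -m creep '[{"tx":0,"ty":0,"tz":-15,"wx":0,"wy":0,"wz":0,"gripper":-1},{"tx":0,"ty":0,"tz":-40,"wx":0,"wy":0,"wz":0,"gripper":-1},{"tx":0,"ty":0,"tz":-70,"wx":0,"wy":0,"wz":0,"gripper":-1},{"tx":0,"ty":0,"tz":-95,"wx":0,"wy":0,"wz":0,"gripper":-1},{"tx":0,"ty":0,"tz":-110,"wx":0,"wy":0,"wz":0,"gripper":-1}]' 
python3 -c "
from h import *
go(.6505,-.301,.121,19.7)"
```

```text
time_s: 3.18
tool_pos: [0.388, -0.2734, 0.0107]
tool_rot: [180.0, -0.0, 19.4]
force: [-0.5, -0.1, 1.4]
grip_width: 0.0414
grasp_force: 20.0
time_s: 3.6
tool_pos: [0.3889, -0.2738, 0.1232]
tool_rot: [179.8, -0.1, 19.4]
force: [0.7, -0.3, -0.5]
grip_width: 0.0415
grasp_force: 20.0
tool [ 0.389 -0.274  0.123] [ 1.798e+02 -1.000e-01  1.940e+01] shift [238. 113.   3.] turn [ 0.2 -0.1 -0.3]
```

```bash
python3 -m creep '[{"tx":15,"ty":7,"tz":0,"wx":0,"wy":0,"wz":0,"gripper":-1},{"tx":45,"ty":21,"tz":0,"wx":0,"wy":0,"wz":0,"gripper":-1},{"tx":78,"ty":37,"tz":0,"wx":0,"wy":0,"wz":0,"gripper":-1},{"tx":110,"ty":52,"tz":0,"wx":0,"wy":0,"wz":0,"gripper":-1},{"tx":143,"ty":68,"tz":0,"wx":0,"wy":0,"wz":0,"gripper":-1}]'
python3 -m creep '[{"tx":30,"ty":14,"tz":0,"wx":0,"wy":0,"wz":0,"gripper":-1},{"tx":60,"ty":29,"tz":0,"wx":0,"wy":0,"wz":0,"gripper":-1},{"tx":80,"ty":39,"tz":0,"wx":0,"wy":0,"wz":0,"gripper":-1},{"tx":95,"ty":45,"tz":0,"wx":0,"wy":0,"wz":0,"gripper":-1},{"tx":95,"ty":45,"tz":0,"wx":0,"wy":0,"wz":0,"gripper":-1}]'
python3 -c "
from h import *
p,d=optics.read_camera('wrist');cv2.imwrite('pics/w2.png',p[:,:,::-1])
print(nets.place_of('stick_tray','wrist'))
go(.6505,-.301,.014,19.7)"
```

```text
time_s: 4.02
tool_pos: [0.5464, -0.29, 0.1201]
tool_rot: [-180.0, 0.0, 19.4]
force: [-0.1, -0.1, -0.6]
grip_width: 0.0411
grasp_force: 20.0
time_s: 4.43
tool_pos: [0.6527, -0.2992, 0.1189]
tool_rot: [-179.9, -0.1, 19.5]
force: [-0.8, 0.9, -1.5]
grip_width: 0.0416
grasp_force: 20.0
[]
tool [ 0.649 -0.3    0.119] [-1.799e+02  1.000e-01  1.940e+01] shift [  1.   1. 105.] turn [-0.1  0.1 -0.3]
```

View pics/w2.png

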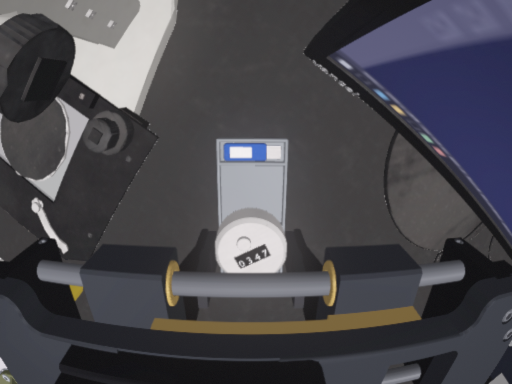

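The tray is centred below the held counter, with the stick slot at (252,152). I'll check this numerically against the tray's far edge.

```bash
cat >> h.py <<'E'
def wray(u,v,z):
    "world point at height z seen by wrist pixel"
    i=optics.camera_info('wrist');f=192/np.tan(np.radians(i['fovy']/2));a=np.array([u-i['cx'],v-i['cy']]);r=np.hypot(*a);th=r/f
    c=np.r_[a/r*np.sin(th),np.cos(th)] if r else np.array([0,0,1.]);T=i['tool_from_camera'];o,p,R=pose()
    D=R@T[:3,:3]@c;O=R@T[:3,3]+p;return O+D*(z-O[2])/D[2]
E
python3 -c "
from h import *
for q in [(217,139),(287,139),(219,164),(286,164)]: print(wray(*q,.011).round(4))
u=np.array([.941,.338]);o=np.array([.6208,-.3115]);w=np.array([.338,-.941])
print('pred far end mid',o+u*88.5e-3,'stick wall',o+u*63e-3)"
```

```text
[ 0.6876 -0.2543  0.011 ]
[ 0.7089 -0.3145  0.011 ]
[ 0.6659 -0.2633  0.011 ]
[ 0.6867 -0.322   0.011 ]
pred far end mid [ 0.7040785 -0.281587 ] stick wall [ 0.680083 -0.290206]
```

```bash
python3 -m creep '[{"tx":-1,"ty":1,"tz":30,"wx":0,"wy":0,"wz":0,"gripper":-1},{"tx":-1,"ty":1,"tz":60,"wx":0,"wy":0,"wz":0,"gripper":-1},{"tx":-1,"ty":1,"tz":85,"wx":0,"wy":0,"wz":0,"gripper":-1},{"tx":-1,"ty":1,"tz":98,"wx":0,"wy":0,"wz":0,"gripper":-1},{"tx":-1,"ty":1,"tz":104,"wx":0,"wy":0,"wz":0,"gripper":-1}]'
python3 -m creep '[{"tx":0,"ty":0,"tz":0,"wx":0,"wy":0,"wz":0,"gripper":-1},{"tx":0,"ty":0,"tz":0,"wx":0,"wy":0,"wz":0,"gripper":-1},{"tx":0,"ty":0,"tz":0,"wx":0,"wy":0,"wz":0,"gripper":-1}]'
```

```text
time_s: 4.95
tool_pos: [0.6463, -0.3019, 0.0138]
tool_rot: [-179.8, 0.2, 19.4]
force: [0.3, 0.2, 0.5]
grip_width: 0.0414
grasp_force: 20.0
time_s: 5.2
tool_pos: [0.6507, -0.3027, 0.0189]
tool_rot: [179.9, -0.1, 19.4]
force: [0.4, -0.2, -0.9]
grip_width: 0.0413
grasp_force: 20.0
```

```bash
python3 -m creep '[{"tx":0,"ty":0,"tz":1,"wx":0,"wy":0,"wz":0,"gripper":-1},{"tx":0,"ty":0,"tz":3,"wx":0,"wy":0,"wz":0,"gripper":-1},{"tx":0,"ty":0,"tz":3,"wx":0,"wy":0,"wz":0,"gripper":-1}]'
python3 -m creep '[{"tx":0,"ty":0,"tz":0,"wx":0,"wy":0,"wz":0,"gripper":0.3},{"tx":0,"ty":0,"tz":0,"wx":0,"wy":0,"wz":0,"gripper":0.3},{"tx":0,"ty":0,"tz":0,"wx":0,"wy":0,"wz":0,"gripper":0.3},{"tx":0,"ty":0,"tz":0,"wx":0,"wy":0,"wz":0,"gripper":0.3}]'
python3 -m creep '[{"tx":0,"ty":0,"tz":-25,"wx":0,"wy":0,"wz":0,"gripper":0.6},{"tx":0,"ty":0,"tz":-60,"wx":0,"wy":0,"wz":0,"gripper":1},{"tx":0,"ty":0,"tz":-100,"wx":0,"wy":0,"wz":0,"gripper":1},{"tx":0,"ty":0,"tz":-136,"wx":0,"wy":0,"wz":0,"gripper":1}]'
python3 -c "
from h import *
go(.42,-.404,.15,19.4)
optics.read_camera('wrist')
print(nets.place_of('counter','wrist'),nets.place_of('counter','top') if 0 else '')"
```

```text
time_s: 5.45
tool_pos: [0.6496, -0.3022, 0.0139]
tool_rot: [180.0, -0.0, 19.4]
force: [-0.7, 0.2, -0.5]
grip_width: 0.0413
grasp_force: 20.0
time_s: 5.78
tool_pos: [0.6495, -0.3021, 0.0137]
tool_rot: [180.0, -0.0, 19.4]
force: [-0.1, -0.2, -0.2]
grip_width: 0.0547
grasp_force: 0.0
time_s: 6.12
tool_pos: [0.6493, -0.302, 0.1514]
tool_rot: [180.0, -0.0, 19.4]
force: [0.7, -1.2, 0.5]
grip_width: 0.0755
grasp_force: 0.0
tool [ 0.649 -0.302  0.151] [180.   -0.   19.4] shift [-250.   20.    1.] turn [ 0. -0.  0.]
[{'point': [0.6489, -0.2994, 0.0026], 'confidence': 0.7}]
```

```bash
python3 -m creep '[{"tx":-20,"ty":1,"tz":0,"wx":0,"wy":0,"wz":0,"gripper":1},{"tx":-55,"ty":4,"tz":0,"wx":0,"wy":0,"wz":0,"gripper":1},{"tx":-95,"ty":8,"tz":0,"wx":0,"wy":0,"wz":0,"gripper":1},{"tx":-135,"ty":11,"tz":0,"wx":0,"wy":0,"wz":0,"gripper":1},{"tx":-175,"ty":14,"tz":0,"wx":0,"wy":0,"wz":0,"gripper":1}]'
python3 -m creep '[{"tx":-35,"ty":3,"tz":0,"wx":0,"wy":0,"wz":0,"gripper":1},{"tx":-60,"ty":5,"tz":0,"wx":0,"wy":0,"wz":0,"gripper":1},{"tx":-75,"ty":6,"tz":0,"wx":0,"wy":0,"wz":0,"gripper":1},{"tx":-75,"ty":6,"tz":20,"wx":0,"wy":0,"wz":0,"gripper":1},{"tx":-75,"ty":6,"tz":40,"wx":0,"wy":0,"wz":0,"gripper":1}]'
python3 -m creep '[{"tx":0,"ty":0,"tz":0,"wx":0,"wy":0,"wz":0,"gripper":1}]'
python3 -c "
from h import *
optics.read_camera('wrist')
print(nets.place_of('small_bottle','wrist'))
go(.42,-.404,.02,19.4)"
```

```text
time_s: 6.63
tool_pos: [0.4871, -0.3739, 0.1491]
tool_rot: [-180.0, 0.0, 19.4]
force: [0.3, -1.4, -0.3]
grip_width: 0.087
grasp_force: 0.0
time_s: 7.05
tool_pos: [0.4194, -0.4061, 0.1105]
tool_rot: [179.8, -0.1, 19.2]
force: [0.2, -0.2, 0.1]
grip_width: 0.0871
grasp_force: 0.0
time_s: 7.13
tool_pos: [0.4175, -0.4024, 0.1057]
tool_rot: [-179.7, 0.2, 19.4]
force: [-1.3, 1.3, -0.9]
grip_width: 0.0875
grasp_force: 0.0
[{'point': [0.4201, -0.4049, 0.0028], 'confidence': 0.84}]
tool [ 0.42  -0.403  0.109] [-179.9    0.    19.4] shift [ 0.  1. 89.] turn [-0.1  0.   0. ]
```

```bash
python3 -m creep '[{"tx":0,"ty":1,"tz":25,"wx":0,"wy":0,"wz":0,"gripper":1},{"tx":0,"ty":1,"tz":50,"wx":0,"wy":0,"wz":0,"gripper":1},{"tx":0,"ty":1,"tz":75,"wx":0,"wy":0,"wz":0,"gripper":1},{"tx":0,"ty":1,"tz":90,"wx":0,"wy":0,"wz":0,"gripper":0.6},{"tx":0,"ty":1,"tz":90,"wx":0,"wy":0,"wz":0,"gripper":-1}]'
python3 -m creep '[{"tx":0,"ty":0,"tz":0,"wx":0,"wy":0,"wz":0,"gripper":-1},{"tx":0,"ty":0,"tz":0,"wx":0,"wy":0,"wz":0,"gripper":-1},{"tx":0,"ty":0,"tz":0,"wx":0,"wy":0,"wz":0,"gripper":-1},{"tx":0,"ty":0,"tz":0,"wx":0,"wy":0,"wz":0,"gripper":-1},{"tx":0,"ty":0,"tz":0,"wx":0,"wy":0,"wz":0,"gripper":-1}]'
python3 -m creep '[{"tx":0,"ty":0,"tz":0,"wx":0,"wy":0,"wz":0,"gripper":-1},{"tx":0,"ty":0,"tz":0,"wx":0,"wy":0,"wz":0,"gripper":-1},{"tx":0,"ty":0,"tz":0,"wx":0,"wy":0,"wz":0,"gripper":-1},{"tx":0,"ty":0,"tz":0,"wx":0,"wy":0,"wz":0,"gripper":-1},{"tx":0,"ty":0,"tz":0,"wx":0,"wy":0,"wz":0,"gripper":-1}]'
```

```text
time_s: 7.65
tool_pos: [0.4194, -0.4034, 0.0172]
tool_rot: [-179.8, 0.1, 19.4]
force: [0.6, 0.6, -0.5]
grip_width: 0.0799
grasp_force: 0.0
time_s: 8.07
tool_pos: [0.4212, -0.4056, 0.0208]
tool_rot: [179.9, -0.0, 19.4]
force: [0.6, 0.4, 0.7]
grip_width: 0.0482
grasp_force: 0.0
time_s: 8.48
tool_pos: [0.4206, -0.405, 0.0198]
tool_rot: [180.0, 0.0, 19.4]
force: [-0.5, 1.5, 2.2]
grip_width: 0.0315
grasp_force: 20.0
```

```bash
python3 -m creep '[{"tx":0,"ty":0,"tz":-20,"wx":0,"wy":0,"wz":0,"gripper":-1},{"tx":0,"ty":0,"tz":-50,"wx":0,"wy":0,"wz":0,"gripper":-1},{"tx":10,"ty":-1,"tz":-75,"wx":0,"wy":0,"wz":0,"gripper":-1},{"tx":35,"ty":-4,"tz":-80,"wx":0,"wy":0,"wz":0,"gripper":-1},{"tx":70,"ty":-8,"tz":-80,"wx":0,"wy":0,"wz":0,"gripper":-1}]'
python3 -m creep '[{"tx":35,"ty":-4,"tz":0,"wx":0,"wy":0,"wz":0,"gripper":-1},{"tx":70,"ty":-8,"tz":0,"wx":0,"wy":0,"wz":0,"gripper":-1},{"tx":100,"ty":-11,"tz":0,"wx":0,"wy":0,"wz":0,"gripper":-1},{"tx":115,"ty":-13,"tz":0,"wx":0,"wy":0,"wz":0,"gripper":-1},{"tx":115,"ty":-13,"tz":0,"wx":0,"wy":0,"wz":0,"gripper":-1}]'
python3 -m creep '[{"tx":0,"ty":0,"tz":0,"wx":0,"wy":0,"wz":0,"gripper":-1},{"tx":0,"ty":0,"tz":0,"wx":0,"wy":0,"wz":0,"gripper":-1}]'
python3 -c "
from h import *
p,d=optics.read_camera('wrist');cv2.imwrite('pics/w3.png',p[:,:,::-1])
print(nets.place_of('stick_tray','wrist'),nets.place_of('counter','wrist'))
go(.588,-.323,.023,19.4)"
```

```text
time_s: 8.9
tool_pos: [0.483, -0.3781, 0.1025]
tool_rot: [179.7, -0.0, 19.0]
force: [0.4, -1.1, -0.7]
grip_width: 0.0315
grasp_force: 20.0
time_s: 9.32
tool_pos: [0.5915, -0.3194, 0.099]
tool_rot: [-179.9, -0.1, 19.7]
force: [-0.3, -0.2, -1.2]
grip_width: 0.0315
grasp_force: 20.0
time_s: 9.48
tool_pos: [0.5861, -0.3255, 0.099]
tool_rot: [180.0, 0.1, 19.3]
force: [-0.0, -0.1, -0.6]
grip_width: 0.0314
grasp_force: 20.0
[{'point': [0.6209, -0.3083, 0.0064], 'confidence': 0.97}] [{'point': [0.6507, -0.2976, 0.0025], 'confidence': 0.71}]
tool [ 0.586 -0.326  0.1  ] [1.80e+02 1.00e-01 1.92e+01] shift [ 3. -2. 77.] turn [ 0.   0.1 -0.2]
```

View pics/w3.png

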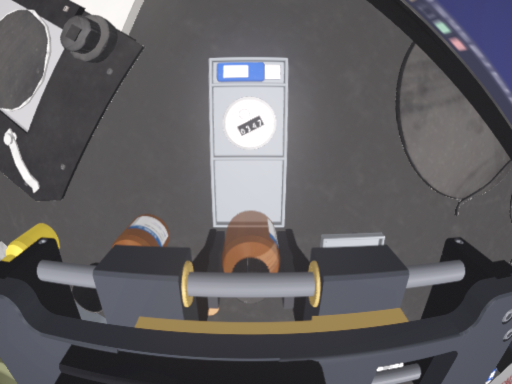

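The counter sits centred in its pocket at (249,122). I'll lower the small bottle into the other pocket.

```bash
python3 -m creep '[{"tx":2,"ty":-1,"tz":30,"wx":0,"wy":0,"wz":0,"gripper":-1},{"tx":2,"ty":-1,"tz":55,"wx":0,"wy":0,"wz":0,"gripper":-1},{"tx":2,"ty":-1,"tz":70,"wx":0,"wy":0,"wz":0,"gripper":-1},{"tx":2,"ty":-1,"tz":76,"wx":0,"wy":0,"wz":0,"gripper":-1},{"tx":2,"ty":-1,"tz":77,"wx":0,"wy":0,"wz":0,"gripper":-1}]'
python3 -m creep '[{"tx":0,"ty":0,"tz":0,"wx":0,"wy":0,"wz":0,"gripper":-1},{"tx":0,"ty":0,"tz":0,"wx":0,"wy":0,"wz":0,"gripper":-1},{"tx":0,"ty":0,"tz":0,"wx":0,"wy":0,"wz":0,"gripper":0.1},{"tx":0,"ty":0,"tz":0,"wx":0,"wy":0,"wz":0,"gripper":0.1},{"tx":0,"ty":0,"tz":0,"wx":0,"wy":0,"wz":0,"gripper":0.1}]'
python3 -m creep '[{"tx":0,"ty":0,"tz":-15,"wx":0,"wy":0,"wz":0,"gripper":0.5},{"tx":0,"ty":0,"tz":-50,"wx":0,"wy":0,"wz":0,"gripper":1},{"tx":0,"ty":0,"tz":-90,"wx":0,"wy":0,"wz":0,"gripper":1},{"tx":0,"ty":0,"tz":-127,"wx":0,"wy":0,"wz":0,"gripper":1},{"tx":0,"ty":0,"tz":-127,"wx":0,"wy":0,"wz":0,"gripper":1}]'
python3 -c "
from h import *
optics.read_camera('wrist');print(nets.place_of('small_bottle','wrist'))
go(.435,-.199,.15,19.4)"
```

```text
time_s: 10.05
tool_pos: [0.5881, -0.3229, 0.0227]
tool_rot: [-180.0, 0.1, 19.3]
force: [-0.3, -0.0, 0.3]
grip_width: 0.0316
grasp_force: 20.0
time_s: 10.47
tool_pos: [0.5897, -0.3223, 0.023]
tool_rot: [180.0, -0.0, 19.4]
force: [-0.5, -0.1, 0.1]
grip_width: 0.0436
grasp_force: 0.0
time_s: 10.88
tool_pos: [0.5946, -0.324, 0.1608]
tool_rot: [179.3, -0.6, 19.4]
force: [1.7, -0.6, 1.6]
grip_width: 0.0735
grasp_force: 0.0
[{'point': [0.5922, -0.3262, 0.0067], 'confidence': 0.9}]
tool [ 0.591 -0.323  0.154] [179.7  -0.2  19.4] shift [-106. -169.    2.] turn [ 0.3 -0.2  0. ]
```

```bash
python3 -m creep '[{"tx":-12,"ty":-20,"tz":0,"wx":0,"wy":0,"wz":0,"gripper":1},{"tx":-33,"ty":-52,"tz":0,"wx":0,"wy":0,"wz":0,"gripper":1},{"tx":-54,"ty":-86,"tz":0,"wx":0,"wy":0,"wz":0,"gripper":1},{"tx":-75,"ty":-120,"tz":0,"wx":0,"wy":0,"wz":0,"gripper":1},{"tx":-95,"ty":-150,"tz":0,"wx":0,"wy":0,"wz":0,"gripper":1}]'
python3 -m creep '[{"tx":-11,"ty":-19,"tz":0,"wx":0,"wy":0,"wz":0,"gripper":1},{"tx":-11,"ty":-19,"tz":20,"wx":0,"wy":0,"wz":0,"gripper":1},{"tx":-11,"ty":-19,"tz":40,"wx":0,"wy":0,"wz":0,"gripper":1},{"tx":-11,"ty":-19,"tz":40,"wx":0,"wy":0,"wz":0,"gripper":1},{"tx":-11,"ty":-19,"tz":40,"wx":0,"wy":0,"wz":0,"gripper":1}]'
python3 -c "
from h import *
p,d=optics.read_camera('wrist');cv2.imwrite('pics/w4.png',p[:,:,::-1]);print(nets.place_of('pot','wrist'),nets.place_of('large_bottle','wrist'))
go(.435,-.199,.022,19.4)"
```

```text
time_s: 11.4
tool_pos: [0.4473, -0.21, 0.1479]
tool_rot: [-179.8, 0.1, 19.4]
force: [-0.4, 0.5, 0.9]
grip_width: 0.0871
grasp_force: 0.0
time_s: 11.82
tool_pos: [0.432, -0.1972, 0.1083]
tool_rot: [-179.8, 0.2, 19.4]
force: [-0.6, -0.1, 1.8]
grip_width: 0.0873
grasp_force: 0.0
[{'point': [0.4374, -0.1978, 0.0049], 'confidence': 0.55}] [{'point': [0.5138, -0.2477, 0.0007], 'confidence': 0.95}, {'point': [0.4582, -0.1178, -0.0004], 'confidence': 0.69}]
tool [ 0.434 -0.198  0.11 ] [180.   -0.   19.4] shift [ 0.  1. 88.] turn [ 0. -0. -0.]
```

View pics/w4.png

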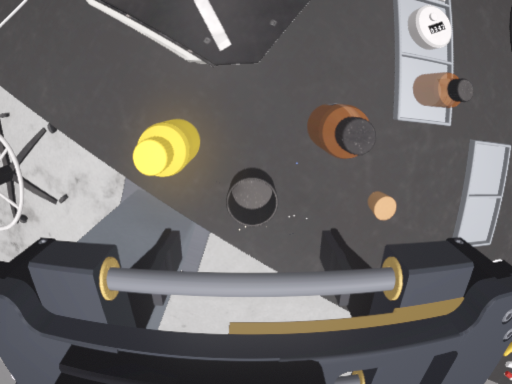

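The pot at (252,196) is centred between the fingers, with the yellow bottle at (165,148) clear to the side. The small bottle stands upright in its pocket at (435,90). I'll grip the pot.

```bash
python3 -m creep '[{"tx":1,"ty":0,"tz":25,"wx":0,"wy":0,"wz":0,"gripper":1},{"tx":1,"ty":0,"tz":50,"wx":0,"wy":0,"wz":0,"gripper":1},{"tx":1,"ty":0,"tz":75,"wx":0,"wy":0,"wz":0,"gripper":1},{"tx":1,"ty":0,"tz":88,"wx":0,"wy":0,"wz":0,"gripper":1},{"tx":1,"ty":0,"tz":88,"wx":0,"wy":0,"wz":0,"gripper":-1}]'
python3 -m creep '[{"tx":0,"ty":0,"tz":0,"wx":0,"wy":0,"wz":0,"gripper":-1},{"tx":0,"ty":0,"tz":0,"wx":0,"wy":0,"wz":0,"gripper":-1},{"tx":0,"ty":0,"tz":0,"wx":0,"wy":0,"wz":0,"gripper":-1},{"tx":0,"ty":0,"tz":0,"wx":0,"wy":0,"wz":0,"gripper":-1},{"tx":0,"ty":0,"tz":0,"wx":0,"wy":0,"wz":0,"gripper":-1}]' 12
python3 -m creep '[{"tx":0,"ty":0,"tz":0,"wx":0,"wy":0,"wz":0,"gripper":-1},{"tx":0,"ty":0,"tz":0,"wx":0,"wy":0,"wz":0,"gripper":-1},{"tx":0,"ty":0,"tz":0,"wx":0,"wy":0,"wz":0,"gripper":-1},{"tx":0,"ty":0,"tz":0,"wx":0,"wy":0,"wz":0,"gripper":-1},{"tx":0,"ty":0,"tz":0,"wx":0,"wy":0,"wz":0,"gripper":-1}]'
```

```text
time_s: 12.38
tool_pos: [0.4327, -0.1968, 0.0194]
tool_rot: [-179.8, 0.2, 19.4]
force: [0.1, 0.2, -0.3]
grip_width: 0.0851
grasp_force: 0.0
time_s: 12.8
tool_pos: [0.4351, -0.198, 0.0225]
tool_rot: [179.9, -0.1, 19.4]
force: [-0.6, -0.5, 0.3]
grip_width: 0.0554
grasp_force: 0.0
time_s: 13.22
tool_pos: [0.4346, -0.1978, 0.0219]
tool_rot: [180.0, -0.0, 19.4]
force: [-1.0, 0.2, 4.0]
grip_width: 0.0425
grasp_force: 12.0
```

```bash
python3 -m creep '[{"tx":0,"ty":0,"tz":-15,"wx":0,"wy":0,"wz":0,"gripper":-1},{"tx":0,"ty":0,"tz":-45,"wx":0,"wy":0,"wz":0,"gripper":-1},{"tx":0,"ty":0,"tz":-75,"wx":0,"wy":0,"wz":0,"gripper":-1},{"tx":0,"ty":0,"tz":-105,"wx":0,"wy":0,"wz":0,"gripper":-1},{"tx":0,"ty":10,"tz":-115,"wx":0,"wy":0,"wz":0,"gripper":-1}]'
python3 -m creep '[{"tx":3,"ty":25,"tz":0,"wx":0,"wy":0,"wz":0,"gripper":-1},{"tx":7,"ty":60,"tz":0,"wx":0,"wy":0,"wz":0,"gripper":-1},{"tx":11,"ty":97,"tz":0,"wx":0,"wy":0,"wz":0,"gripper":-1},{"tx":15,"ty":134,"tz":0,"wx":0,"wy":0,"wz":0,"gripper":-1},{"tx":19,"ty":171,"tz":0,"wx":0,"wy":0,"wz":0,"gripper":-1}]'
python3 -m creep '[{"tx":4,"ty":35,"tz":0,"wx":0,"wy":0,"wz":0,"gripper":-1},{"tx":7,"ty":65,"tz":0,"wx":0,"wy":0,"wz":0,"gripper":-1},{"tx":9,"ty":85,"tz":10,"wx":0,"wy":0,"wz":0,"gripper":-1},{"tx":9,"ty":93,"tz":30,"wx":0,"wy":0,"wz":0,"gripper":-1},{"tx":9,"ty":93,"tz":30,"wx":0,"wy":0,"wz":0,"gripper":-1}]'
python3 -m creep '[{"tx":0,"ty":0,"tz":0,"wx":0,"wy":0,"wz":0,"gripper":-1},{"tx":0,"ty":0,"tz":0,"wx":0,"wy":0,"wz":0,"gripper":-1}]'
python3 -c "
from h import *
p,d=optics.read_camera('wrist');cv2.imwrite('pics/w5.png',p[:,:,::-1])
print(nets.place_of('plain_tray','wrist'))
go(.552,-.447,.025,19.4)"
```

```text
time_s: 13.63
tool_pos: [0.4397, -0.2062, 0.1406]
tool_rot: [179.8, -0.2, 19.5]
force: [1.6, -0.5, -0.0]
grip_width: 0.0428
grasp_force: 12.0
time_s: 14.05
tool_pos: [0.5128, -0.3634, 0.136]
tool_rot: [-180.0, 0.0, 19.4]
force: [0.5, 0.6, 0.4]
grip_width: 0.0425
grasp_force: 12.0
time_s: 14.47
tool_pos: [0.5493, -0.4478, 0.101]
tool_rot: [-179.7, 0.3, 19.3]
force: [-1.6, 0.9, -1.3]
grip_width: 0.0422
grasp_force: 12.0
time_s: 14.63
tool_pos: [0.552, -0.4456, 0.1067]
tool_rot: [-179.9, -0.0, 19.5]
force: [0.3, 0.5, 0.0]
grip_width: 0.0429
grasp_force: 12.0
[{'point': [0.6486, -0.2996, 0.0027], 'confidence': 0.22}]
tool [ 0.553 -0.446  0.108] [ 1.799e+02 -1.000e-01  1.950e+01] shift [-1.  1. 83.] turn [ 0.1 -0.1  0.1]
```

View pics/w5.png

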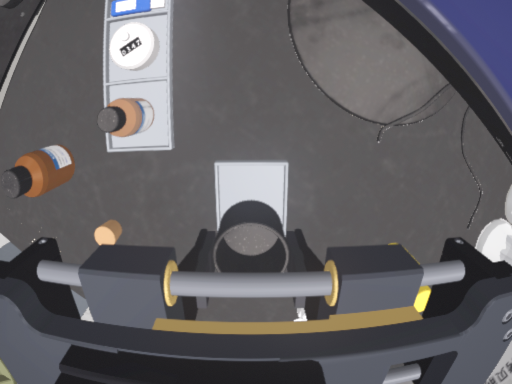

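The tray's far edge is at row 161, columns 216 to 288, laterally centred on the pot. I'll check how far along the tray it is.

```bash
python3 -c "
from h import *
a=wray(216,161,.011);b=wray(288,161,.011);print(a.round(4),b.round(4),(a+b)/2,'pred .584 -.436')"
```

```text
[ 0.5737 -0.4061  0.011 ] [ 0.5951 -0.4664  0.011 ] [ 0.58441563 -0.43629271  0.011     ] pred .584 -.436
```

The measured edge matches the prediction. I'll lower and release.

```bash
python3 -m creep '[{"tx":0,"ty":1,"tz":30,"wx":0,"wy":0,"wz":0,"gripper":-1},{"tx":0,"ty":1,"tz":58,"wx":0,"wy":0,"wz":0,"gripper":-1},{"tx":0,"ty":1,"tz":74,"wx":0,"wy":0,"wz":0,"gripper":-1},{"tx":0,"ty":1,"tz":80,"wx":0,"wy":0,"wz":0,"gripper":-1},{"tx":0,"ty":1,"tz":82,"wx":0,"wy":0,"wz":0,"gripper":-1}]'
python3 -m creep '[{"tx":0,"ty":0,"tz":0,"wx":0,"wy":0,"wz":0,"gripper":-1},{"tx":0,"ty":0,"tz":0,"wx":0,"wy":0,"wz":0,"gripper":-1},{"tx":0,"ty":0,"tz":0,"wx":0,"wy":0,"wz":0,"gripper":0.3},{"tx":0,"ty":0,"tz":0,"wx":0,"wy":0,"wz":0,"gripper":0.3},{"tx":0,"ty":0,"tz":0,"wx":0,"wy":0,"wz":0,"gripper":0.3}]'
python3 -m creep '[{"tx":0,"ty":0,"tz":-15,"wx":0,"wy":0,"wz":0,"gripper":0.6},{"tx":0,"ty":0,"tz":-50,"wx":0,"wy":0,"wz":0,"gripper":1},{"tx":0,"ty":0,"tz":-90,"wx":0,"wy":0,"wz":0,"gripper":1},{"tx":0,"ty":0,"tz":-125,"wx":0,"wy":0,"wz":0,"gripper":1},{"tx":0,"ty":0,"tz":-125,"wx":0,"wy":0,"wz":0,"gripper":1}]'
python3 -c "
from h import *
optics.read_camera('wrist');print(nets.place_of('pot','wrist'))
go(.516,-.244,.15,19.4)"
```

```text
time_s: 15.15
tool_pos: [0.5521, -0.4467, 0.025]
tool_rot: [-180.0, 0.0, 19.5]
force: [0.4, -0.4, -0.4]
grip_width: 0.0428
grasp_force: 12.0
time_s: 15.57
tool_pos: [0.5526, -0.448, 0.0254]
tool_rot: [179.9, -0.0, 19.4]
force: [-1.4, -0.7, 0.1]
grip_width: 0.0535
grasp_force: 0.0
time_s: 15.98
tool_pos: [0.5565, -0.4504, 0.161]
tool_rot: [179.2, -0.5, 19.4]
force: [1.1, -0.2, 1.8]
grip_width: 0.0815
grasp_force: 0.0
[{'point': [0.5532, -0.4509, 0.0056], 'confidence': 0.78}]
tool [ 0.554 -0.449  0.154] [179.7  -0.2  19.4] shift [  32. -205.    3.] turn [ 0.3 -0.2 -0. ]
```

```bash
python3 -m creep '[{"tx":3,"ty":-20,"tz":0,"wx":0,"wy":0,"wz":0,"gripper":1},{"tx":9,"ty":-58,"tz":0,"wx":0,"wy":0,"wz":0,"gripper":1},{"tx":15,"ty":-98,"tz":0,"wx":0,"wy":0,"wz":0,"gripper":1},{"tx":22,"ty":-136,"tz":0,"wx":0,"wy":0,"wz":0,"gripper":1},{"tx":28,"ty":-174,"tz":0,"wx":0,"wy":0,"wz":0,"gripper":1}]'
python3 -m creep '[{"tx":5,"ty":-24,"tz":0,"wx":0,"wy":0,"wz":0,"gripper":1},{"tx":5,"ty":-29,"tz":15,"wx":0,"wy":0,"wz":0,"gripper":1},{"tx":5,"ty":-29,"tz":15,"wx":0,"wy":0,"wz":0,"gripper":1},{"tx":5,"ty":-29,"tz":15,"wx":0,"wy":0,"wz":0,"gripper":1},{"tx":5,"ty":-29,"tz":15,"wx":0,"wy":0,"wz":0,"gripper":1}]'
python3 -c "
from h import *
p,d=optics.read_camera('wrist');cv2.imwrite('pics/w6.png',p[:,:,::-1]);print(nets.place_of('large_bottle','wrist'))
go(.516,-.244,.035,19.4)"
```

```text
time_s: 16.5
tool_pos: [0.5193, -0.2719, 0.1482]
tool_rot: [-179.9, 0.1, 19.4]
force: [1.2, 1.1, 0.5]
grip_width: 0.0873
grasp_force: 0.0
time_s: 16.92
tool_pos: [0.5154, -0.2466, 0.1343]
tool_rot: [-180.0, 0.1, 19.3]
force: [-0.2, -0.5, -0.3]
grip_width: 0.0872
grasp_force: 0.0
[{'point': [0.4537, -0.1177, -0.0025], 'confidence': 0.94}, {'point': [0.5164, -0.2428, -0.0016], 'confidence': 0.93}, {'point': [0.5308, -0.6149, -0.0034], 'confidence': 0.9}, {'point': [0.5258, -0.4563, 0.003], 'confidence': 0.24}]
tool [ 0.516 -0.247  0.135] [180.   -0.   19.3] shift [  1.  -3. 100.] turn [ 0.  -0.  -0.1]
```

View pics/w6.png

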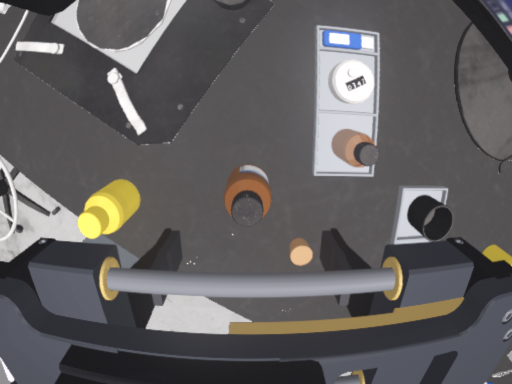

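The large brown bottle at (248,195) is centred between the fingers. The cork at (300,250) lies well off the finger plane. I'll grip.

```bash
python3 -m creep '[{"tx":0,"ty":-2,"tz":25,"wx":0,"wy":0,"wz":0,"gripper":1},{"tx":0,"ty":-2,"tz":55,"wx":0,"wy":0,"wz":0,"gripper":1},{"tx":0,"ty":-2,"tz":85,"wx":0,"wy":0,"wz":0,"gripper":1},{"tx":0,"ty":-2,"tz":100,"wx":0,"wy":0,"wz":0,"gripper":1},{"tx":0,"ty":-2,"tz":100,"wx":0,"wy":0,"wz":0,"gripper":-1}]'
python3 -m creep '[{"tx":0,"ty":0,"tz":0,"wx":0,"wy":0,"wz":0,"gripper":-1},{"tx":0,"ty":0,"tz":0,"wx":0,"wy":0,"wz":0,"gripper":-1},{"tx":0,"ty":0,"tz":0,"wx":0,"wy":0,"wz":0,"gripper":-1},{"tx":0,"ty":0,"tz":0,"wx":0,"wy":0,"wz":0,"gripper":-1},{"tx":0,"ty":0,"tz":0,"wx":0,"wy":0,"wz":0,"gripper":-1}]' 20
python3 -m creep '[{"tx":0,"ty":0,"tz":0,"wx":0,"wy":0,"wz":0,"gripper":-1},{"tx":0,"ty":0,"tz":0,"wx":0,"wy":0,"wz":0,"gripper":-1},{"tx":0,"ty":0,"tz":0,"wx":0,"wy":0,"wz":0,"gripper":-1},{"tx":0,"ty":0,"tz":0,"wx":0,"wy":0,"wz":0,"gripper":-1},{"tx":0,"ty":0,"tz":0,"wx":0,"wy":0,"wz":0,"gripper":-1}]'
```

```text
time_s: 17.43
tool_pos: [0.5122, -0.2432, 0.0306]
tool_rot: [-179.7, 0.3, 19.3]
force: [-0.9, 0.8, 0.3]
grip_width: 0.0847
grasp_force: 0.0
time_s: 17.85
tool_pos: [0.516, -0.2438, 0.0358]
tool_rot: [179.9, -0.1, 19.4]
force: [0.7, 0.8, -0.6]
grip_width: 0.0548
grasp_force: 0.0
time_s: 18.27
tool_pos: [0.5155, -0.2435, 0.035]
tool_rot: [180.0, -0.0, 19.4]
force: [-0.7, 0.0, 3.4]
grip_width: 0.0421
grasp_force: 20.0
```

```bash
python3 -m creep '[{"tx":0,"ty":0,"tz":-15,"wx":0,"wy":0,"wz":0,"gripper":-1},{"tx":0,"ty":0,"tz":-45,"wx":0,"wy":0,"wz":0,"gripper":-1},{"tx":0,"ty":0,"tz":-75,"wx":0,"wy":0,"wz":0,"gripper":-1},{"tx":-4,"ty":8,"tz":-90,"wx":0,"wy":0,"wz":0,"gripper":-1},{"tx":-15,"ty":32,"tz":-90,"wx":0,"wy":0,"wz":0,"gripper":-1}]'
python3 -m creep '[{"tx":-15,"ty":33,"tz":0,"wx":0,"wy":0,"wz":0,"gripper":-1},{"tx":-31,"ty":67,"tz":0,"wx":0,"wy":0,"wz":0,"gripper":-1},{"tx":-47,"ty":101,"tz":0,"wx":0,"wy":0,"wz":0,"gripper":-1},{"tx":-62,"ty":134,"tz":0,"wx":0,"wy":0,"wz":0,"gripper":-1},{"tx":-73,"ty":157,"tz":0,"wx":0,"wy":0,"wz":0,"gripper":-1}]'
python3 -m creep '[{"tx":-7,"ty":15,"tz":0,"wx":0,"wy":0,"wz":0,"gripper":-1},{"tx":-7,"ty":15,"tz":0,"wx":0,"wy":0,"wz":0,"gripper":-1},{"tx":-7,"ty":15,"tz":0,"wx":0,"wy":0,"wz":0,"gripper":-1},{"tx":-7,"ty":15,"tz":0,"wx":0,"wy":0,"wz":0,"gripper":-1}]'
python3 -c "
from h import *
p,d=optics.read_camera('wrist');cv2.imwrite('pics/w7.png',p[:,:,::-1])
print(nets.place_of('pot','wrist'),nets.place_of('plain_tray','wrist'))
go(.494,-.468,.038,19.4)"
```

```text
time_s: 18.68
tool_pos: [0.5157, -0.2749, 0.1291]
tool_rot: [179.8, -0.4, 19.8]
force: [0.8, 0.9, 0.6]
grip_width: 0.0416
grasp_force: 20.0
time_s: 19.1
tool_pos: [0.493, -0.4549, 0.1238]
tool_rot: [180.0, 0.1, 19.2]
force: [0.4, -1.2, -0.5]
grip_width: 0.0415
grasp_force: 20.0
time_s: 19.43
tool_pos: [0.4939, -0.4655, 0.124]
tool_rot: [-179.9, -0.0, 19.5]
force: [-0.1, 0.4, -0.4]
grip_width: 0.0413
grasp_force: 20.0
[{'point': [0.5534, -0.447, 0.0054], 'confidence': 0.78}] [{'point': [0.5247, -0.4583, 0.0016], 'confidence': 0.59}]
tool [ 0.494 -0.465  0.125] [-180.    -0.    19.5] shift [-1.  2. 87.] turn [-0.  -0.   0.1]
```

View pics/w7.png

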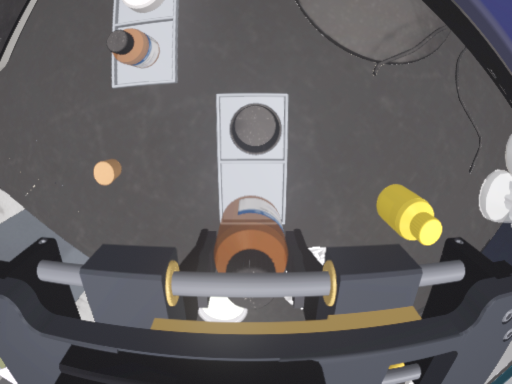

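The pot stands in the far pocket at (255,127) and the near pocket is under the bottle. I'll lower and release.

```bash
python3 -m creep '[{"tx":0,"ty":2,"tz":30,"wx":0,"wy":0,"wz":0,"gripper":-1},{"tx":0,"ty":2,"tz":60,"wx":0,"wy":0,"wz":0,"gripper":-1},{"tx":0,"ty":2,"tz":78,"wx":0,"wy":0,"wz":0,"gripper":-1},{"tx":0,"ty":2,"tz":85,"wx":0,"wy":0,"wz":0,"gripper":-1},{"tx":0,"ty":2,"tz":87,"wx":0,"wy":0,"wz":0,"gripper":-1}]'
python3 -m creep '[{"tx":0,"ty":0,"tz":0,"wx":0,"wy":0,"wz":0,"gripper":-1},{"tx":0,"ty":0,"tz":0,"wx":0,"wy":0,"wz":0,"gripper":-1},{"tx":0,"ty":0,"tz":0,"wx":0,"wy":0,"wz":0,"gripper":0.3},{"tx":0,"ty":0,"tz":0,"wx":0,"wy":0,"wz":0,"gripper":0.3},{"tx":0,"ty":0,"tz":0,"wx":0,"wy":0,"wz":0,"gripper":0.3}]'
python3 -m creep '[{"tx":0,"ty":0,"tz":-15,"wx":0,"wy":0,"wz":0,"gripper":0.6},{"tx":0,"ty":0,"tz":-50,"wx":0,"wy":0,"wz":0,"gripper":1},{"tx":0,"ty":0,"tz":-90,"wx":0,"wy":0,"wz":0,"gripper":1},{"tx":0,"ty":0,"tz":-125,"wx":0,"wy":0,"wz":0,"gripper":1},{"tx":-35,"ty":0,"tz":-130,"wx":0,"wy":0,"wz":0,"gripper":1}]'
python3 -m creep '[{"tx":-25,"ty":0,"tz":0,"wx":0,"wy":0,"wz":0,"gripper":1},{"tx":-40,"ty":0,"tz":0,"wx":0,"wy":0,"wz":0,"gripper":1},{"tx":-40,"ty":0,"tz":0,"wx":0,"wy":0,"wz":0,"gripper":1}]'
python3 -c "
from h import *
p,d=optics.read_camera('wrist');cv2.imwrite('pics/w8.png',p[:,:,::-1])
for n in ['pot','large_bottle','small_bottle','counter','plain_tray','stick_tray']: print(n,[(r['point'],r['confidence']) for r in nets.place_of(n,'wrist')])"
```

```text
time_s: 20.0
tool_pos: [0.4941, -0.4674, 0.0376]
tool_rot: [-179.9, 0.0, 19.5]
force: [-1.5, 2.1, 6.3]
grip_width: 0.0414
grasp_force: 20.0
time_s: 20.42
tool_pos: [0.4944, -0.4694, 0.0381]
tool_rot: [179.9, -0.0, 19.4]
force: [-0.3, -0.1, -0.1]
grip_width: 0.0529
grasp_force: 0.0
time_s: 20.83
tool_pos: [0.4719, -0.4779, 0.1761]
tool_rot: [179.4, -0.7, 20.0]
force: [1.5, 0.3, 1.2]
grip_width: 0.0816
grasp_force: 0.0
time_s: 21.08
tool_pos: [0.4185, -0.4971, 0.1677]
tool_rot: [180.0, 0.2, 19.0]
force: [-0.0, -0.6, -1.1]
grip_width: 0.0869
grasp_force: 0.0
pot [([0.5562, -0.4485, 0.0027], 0.64)]
large_bottle [([0.4935, -0.4697, 0.0019], 0.97), ([0.4553, -0.118, 0.0007], 0.87), ([0.5266, -0.6147, 0.0015], 0.7), ([0.3249, -0.5883, -0.0005], 0.65)]
small_bottle []
counter []
plain_tray [([0.5262, -0.4586, 0.0026], 0.77)]
stick_tray []
```

View pics/w8.png

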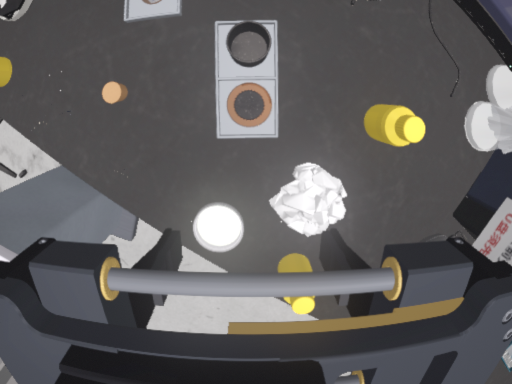

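The pot (248,45) and large bottle (249,105) stand centred in the plain tray's pockets, and the cork (115,92) and dish (218,227) are undisturbed. The stick tray was seen correctly filled in earlier views, so I'm handing in.

```bash
python3 -c "
from cell import env
print(env.sign_off())"
```

```text
the job is handed in; nothing more can be done
None
```

I made up both kits and handed the job in at about 21 s: counter and small brown bottle are in the stick tray, large brown bottle and pot in the plain tray, and the camera views showed each centred and upright with the cork and petri dish undisturbed; the hand-in returned no verdict.

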